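Dock a mosaic tray and turn its lock collar to the locked mark

ROBOT

A 6-joint arm with a two-finger parallel gripper is mounted at the origin on the work surface. World frame = base frame: x ahead of the robot, y to its left, z up, the work surface at z = 0. Lengths are in mm, angles in rad, forces in N, time in s.
With the tool pointing down it reaches from about 250 to 850 mm from the base axis. Payload 12.5 kg.
Tool frame: the origin (TCP) lies at the very end of the fingers, on their centre line; the grasp point (between the pads) lies 19 mm behind it; z points along the fingers, y is the line along which they close (so a half turn about z gives the same grasp; the last joint's range is limited). The gripper opens to 93 mm and grips with 3 to 60 N. Pads are 15 mm wide; open, the fingers measure 128 mm over their backs; the gripper's body (75 mm by 188 mm) begins 65 mm behind the grasp point.
Start: joints at [1.213, 0.351, 1.652, -0, 1.139, -0.085], TCP at [148.154, 529.655, 218.633] pointing down, gripper open.
Joint ranges: [-2.75, 2.75], [-0.79, 2.1], [0.01, 2.65], [-1.57, 4.71], [0.07, 3.14], [-2.87, 2.87]. Speed limits (rad/s): [2.22, 2.22, 2.79, 3.14, 3.14, 3.14].

INTERFACE

Orientations are given as a unit quaternion [w, x, y, z].
In Python, from station import arm gives the robot as it stands.
- The arm moves only by the tool step_arm, never from a script. Its argument "moves" is a list of rows, each an object of numbers: "ax", "ay", "az": the turn, a rotation vector about the tool's x, y, z in rad; "tx", "ty", "tz": the shift along the tool's x, y, z in mm; "gripper": the finger opening in mm, from 0 to 93. A call has 1 to 12 rows; each row shifts and turns the commanded pose from where the row before left it, along the tool's axes as they then stand; what a row does not reach is not made up. A row lasts 1/10 s, in which the tool goes at most 50 mm and 8.59 degrees, less where a joint would pass 70% of its speed; a pose out of reach is approached as far as the arm can. A call with a gripper value outside its range is refused whole. The fingers move at their own pace and stop on an object; "force" is the grip in N (left out, the last holds). Time passes only in rows, so rows that do not move let the fingers close. It gives the time, the measured TCP pose, the force, the opening and the grip force at its end, in the units of the state.
- arm.get_state(): the state, without advancing time (a new reading comes with each control period).
- arm.camera(name): name is "side" or "top"; returns the picture (384x512x3 uint8, blue, green, red); there is no depth.
- arm.camera_model(name): a dict with "fx", "fy", "cx", "cy" (pixels), "R" (3x3) and "t" (3): a world point X has camera coordinates R X + t. Camera axes: x right, y down, z forward; pixel columns grow to the right and rows downward; lengths in mm; the calibration is good to about 2 mm. A picture is of the moment at which its call begins. camera_model takes no time and is no camera call.
- arm.close_job(): hands the job in; it is judged then, once.
Trained networks look in the newest picture that a camera, given by its name, has taken for a name from the list of things; names that differ only in an ending like _2 or _b are one class to them, and where a whole thing is asked for, a point or a joint stands for the part that bears it (a point fixed in the world has none). Each returns a list of dicts, best first, with "confidence" (0 to 1); they miss things now and then, are a little off and sometimes report something else, mostly with a low value. They report only what shows in the picture. A call takes as long as a camera call.
- arm.cut_out(label, camera): "pixels" (384x512 bool, what is visible of it) and "at" ([column, row] in pixels, amid what is visible of it).
The state is a dict: "t": time; "q": joint angles; "qvel": joint speeds; "joint_efforts": joint torques, N m; "ee_pos": TCP position; "tcp_rot": TCP orientation; "wrist_force": force on the tool from outside, world axes, zero at the start; "moment": the same for the moment, N m; "opening": opening from 0.0 (shut) to 1.0 (fully open); "grasp_force": force on a finger pad.
Only numpy, scipy, OpenCV 4.12 (cv2) and the standard library are available. Lean on these libraries where they do the work, as an engineer would, in place of code of your own. Each camera call takes 0.05 s, during which the arm holds its last target. There are 200 camera calls.

TASK

Dock the small mosaic tray and lock it in: the lock collar at the dock's mouth was left closed, so first swing it by its red lug all the way back to the black open mark, slide the tray through the mouth until it is fully home against the blue end stop, then turn the collar until the red lug points at the green locked mark, and let go. The tesserae are not glued yet, so keep the tray flat on the bench, and leave the other things on the bench where they are.

Things in the scene. Friction and masses are not known exactly. Their poses are not given: they have to be found in the camera images.
- dock: Tray dock fixed to the bench: a U of low aluminium rails, 16 mm high, with a blue end stop and a captive lock collar at its mouth. Place and yaw vary. Origin: on the bench where the centre of the tray's underside is when the tray is fully home; x = direction in which the tray slides in, z up. Rails' inner faces at y = -53 mm (long fence, x -126 to 64) and y = +53 mm (short rail, x -40 to 64).
- mouth (a point): On the bench in the middle of the dock's mouth, dock x = -150 mm, y = 0. Mouth flares on both sides open out from about y = +-55 mm at x = -126 to y = +-85 mm at x = -190, 16 mm high. The channel's floor is the bench itself, no step; the tray has 3 mm play each side between the rails.
- stop (a point): Top edge of the blue end stop's inner face, mid-channel, dock x = +50 mm, 20 mm above the bench; the tray's front side touches this face when home.
- tray: Loose square wooden tray of red and green mosaic, 100 x 100 mm, corners rounded 6 mm, 24 mm high, 0.3 to 0.65 kg; border 6 mm wide standing 8 mm above the tesserae. Origin: centre of its underside; x, y along its sides. It starts before the dock's mouth, its x axis within 0.25 rad of the dock's x. It can be pushed on its rear side.
- collar (a joint): Turn of the lock collar about its upright axis (rad): 0 = open stop, lug at the black mark; grows clockwise seen from above; 1.396 = lug at the middle of the green locked mark; hard stop at 2.3. Friction holds it where it is left (0.1 N m, 2 to 3 N at the lug). Starts between 1.0 and 2.2.
- flange (a point): Middle of the rim of the collar's steel flange: a sector 65 degrees wide, 58 mm radius, 3 to 13 mm above the bench. Above about 0.6 rad of turn it reaches into the channel: it bars the way while the tray is out, and stands about 2 mm behind the tray's rear corner when the tray is home. Well past the mark it lets go again.
- lug (a point): Centre of the top of the red lug: an upright peg 14 mm across, 45 mm from the collar axis, standing free from 30 to 64 mm above the bench on a flat red arm (12 mm wide, under 30 mm high) whose short pointer ends 62 mm from the axis. Seen from the axis it lies at (2.443 - joint) rad counter-clockwise from the dock's x.
- collar_axis (a point): On the collar's upright axis at the top of the steel collar ring (50 mm across), 30 mm above the bench, dock x = -100, y = +79 mm; the brass post in it ends 38 mm above the bench.
- lock_mark (a point): Top of the green locked mark on the white index plate, 70 mm from the collar axis; mark 9 mm wide, 6 mm above the bench.
- open_mark (a point): Top of the black open mark on the white index plate, 70 mm from the collar axis; mark 9 mm wide, 6 mm above the bench.
- bowl: terracotta-red bowl, 150 mm wide, 60 mm high; origin at its underside
- spatula: spatula lying flat on the bench on the robot side of the tray; origin near its middle
- brush: green-handled brush lying flat on the bench
- glue: white bottle with red cap, 56 mm wide, 130 mm high; origin at its underside
- tapper: wooden tapping block 90 x 50 x 35 mm beyond the dock's long fence
- samples: little stack of three 40 mm square sample tiles (red, green, white), 24 mm high, on the robot's side of the dock
- calculator: black desk calculator 75 x 120 x 16 mm

How it is judged (in metres and radians):
On the way, in this order (a step that is already met when the one before it is completed fails the run):
1. the collar is swung back to its open mark (within 0.3 rad) (value of joint collar below 0.3 rad), for 0.2 s.
2. the tray is fully home in the dock while the collar is open (x of tray in the frame of dock between -0.005 and 0.005 m and y of tray in the frame of dock between -0.007 and 0.007 m and angle between the x axis of tray and the x axis of dock, either way round below 0.08 rad and value of joint collar below 0.6 rad), for 0.2 s.
At the end, for the whole second after the job is handed in: The tray lies flat and at rest, fully home in the dock (within 5 mm along the channel, 7 mm across, 0.08 rad), and the collar rests with its lug within 0.1 rad of the locked mark (joint 1.396) (x of tray in the frame of dock between -0.005 and 0.005 m and y of tray in the frame of dock between -0.007 and 0.007 m and angle between the x axis of tray and the x axis of dock, either way round below 0.08 rad and value of joint collar between 1.296 and 1.496 rad and linear speed of tray below 0.01 m/s and velocity of joint collar between -0.05 and 0.05 rad/s and height (world z) of tray below 0.005 m and angle between tray's own z axis and vertical below 0.05 rad); the robot touches nothing.
It fails at once if the tray is lifted more than 15 mm or tipped by more than 0.2 rad (height (world z) of tray above 0.015 m or angle between tray's own z axis and vertical above 0.2 rad).
It fails at once if another thing on the bench is shifted by more than 30 mm (distance of any of bowl, spatula, brush, glue, tapper, samples, calculator from where it was at the start of the episode above 0.03 m).
It also fails if it takes over 72 s, if anything falls off the work surface, if the arm or the gripper's body presses on something with over 40 N, if the wrist force passes 120 N, or if a joint passes its speed limit or range.

## Working session

There is one attempt and no reset: what is moved stays moved. The work goes in short steps, Python scripts to look and compute and a tool call to move; the robot and the scene stay as the last step left them, time stands still between calls to the robot, and variables do not carry over. Pictures are saved under pics/ and viewed, at most 10 in all, crops included, and the job is handed in when it is done.

Besides the shell and the picture viewer there is one more tool, called after "Emit:" by a JSON object that holds its "api" and its "payload", one argument or row to a line. step_arm: Moves the arm, as the interface text tells. Its arguments: {"type":"object","properties":{"moves":{"type":"array","items":{"type":"object","properties":{"ax":{"type":"number"},"ay":{"type":"number"},"az":{"type":"number"},"tx":{"type":"number"},"ty":{"type":"number"},"tz":{"type":"number"},"gripper":{"type":"number"}}}},"force":{"type":"number"}},"required":["moves"]}

```bash
mkdir -p pics; ls
python3 - <<'E'
from station import arm
import cv2
s=arm.get_state();print(s)
for n in("side","top"):
    cv2.imwrite(f"pics/{n}0.png",arm.camera(n)); print(n,arm.camera_model(n))
    for l in("tray","lug","lock_mark","open_mark","collar_axis","stop","dock"):
        r=arm.cut_out(l,n)
        print(l,[(round(d["confidence"],2),d["at"],int(d["pixels"].sum())) for d in r[:2]])
E
```

```text
pics
{'t': 0.0, 'q': array([ 1.21341907e+00,  3.51198752e-01,  1.65240413e+00,  1.24766812e-05,
        1.13912132e+00, -8.46320888e-02]), 'qvel': array([ 0.00068544, -0.00019892,  0.00024492, -0.00050403,  0.0006557 ,
       -0.00074459]), 'joint_efforts': array([-2.56020256e-03, -4.97334909e+01, -2.85250300e+01,  6.97469898e-02,
        2.59827403e-02, -1.31251954e-04]), 'ee_pos': array([148.02696782, 529.35294023, 218.12955315]), 'tcp_rot': array([-1.29550156e-04,  1.35952847e-01,  9.90715147e-01, -5.50771492e-04]), 'wrist_force': array([ 1.44766232, -0.26489706, -0.36500379]), 'moment': array([ 0.02062441,  0.01929709, -0.02416219]), 'grasp_force': 0.0, 'opening': 0.9978191410983832}
side {'fx': 363.7827505029978, 'fy': 363.7827505029978, 'cx': 255.6547573814277, 'cy': 192.66702392510484, 'R': array([[ 0.99759183, -0.06857466, -0.01039486],
       [-0.05088707, -0.62181658, -0.78150793],
       [ 0.04712794,  0.78015489, -0.62380871]]), 't': array([-571.61112628,   80.55418379, 1402.84493952])}
tray [(0.81, [249.2, 216.7], 575), (0.21, [250.1, 143.0], 297)]
lug [(0.79, [241.3, 18
[... 202 characters left out ...]
1, [213.9, 310.2], 794)]
dock [(0.71, [240.4, 180.3], 648), (0.25, [240.7, 186.7], 109)]
top {'fx': 367.3489665711213, 'fy': 367.3489665711213, 'cx': 255.12754104866644, 'cy': 194.09114356269484, 'R': array([[-0.01203517, -0.99992316,  0.00296968],
       [-0.99214391,  0.01157159, -0.12456551],
       [ 0.12452157, -0.00444552, -0.99220694]]), 't': array([  17.14058443,  591.42875978, 1117.85058836])}
tray [(0.59, [279.2, 210.8], 988)]
lug [(0.92, [216.0, 221.9], 411), (0.16, [292.8, 258.0], 845)]
lock_mark [(0.95, [212.8, 215.6], 1696)]
open_mark [(0.87, [208.4, 213.7], 1467)]
collar_axis [(0.56, [213.1, 214.5], 1665)]
stop [(0.94, [213.3, 217.3], 1495)]
dock [(0.76, [212.3, 216.8], 1510)]
```

Run:
```python
import cv2
a=cv2.imread("pics/top0.png")[120:300,150:390]; cv2.imwrite("pics/topc.png",cv2.resize(a,None,fx=3.3,fy=3.3,interpolation=cv2.INTER_CUBIC))
a=cv2.imread("pics/side0.png")[110:290,140:380]; cv2.imwrite("pics/sidec.png",cv2.resize(a,None,fx=3.3,fy=3.3,interpolation=cv2.INTER_CUBIC))
```

```text
(no output)
```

View pics/topc.png

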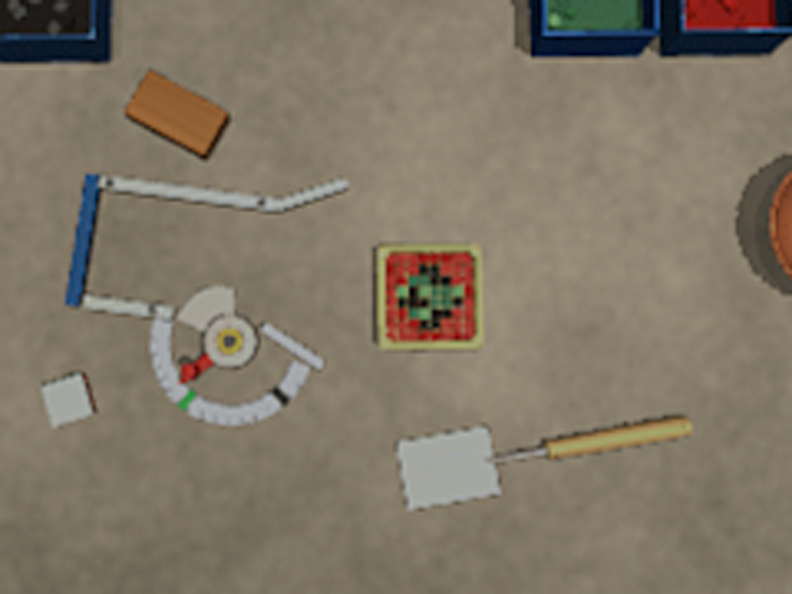

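View pics/sidec.png

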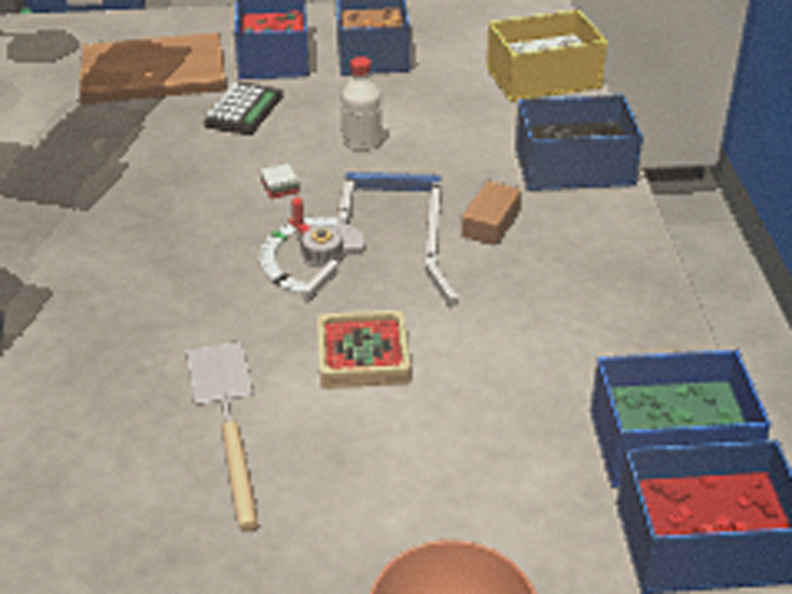

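View pics/top0.png

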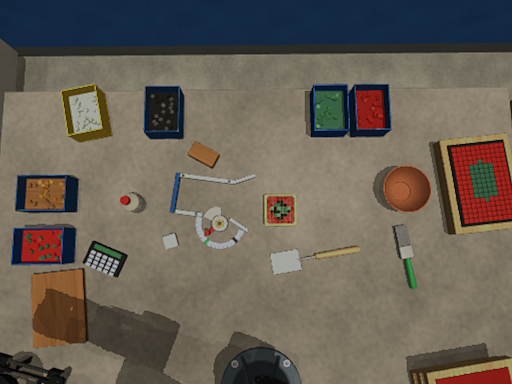

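The top view (3.3x crop, offset 150,120) shows the dock mouth facing right. The collar post is at crop (230,342), the green mark at (187,400), the black mark at (281,396) and the red lug at about (187,372). The tray is at (430,297). In the side crop the lug top is at (297,200). I'll fit the dock pose from these points.

```bash
cat > h.py <<'E'
import numpy as np,cv2
from station import arm
M={n:arm.camera_model(n) for n in("side","top")}
def proj(n,X):
    m=M[n];c=np.atleast_2d(X)@m["R"].T+m["t"]
    return np.c_[m["fx"]*c[:,0]/c[:,2]+m["cx"],m["fy"]*c[:,1]/c[:,2]+m["cy"]]
def back(n,p,z):
    m=M[n];p=np.atleast_2d(p);d=np.c_[(p[:,0]-m["cx"])/m["fx"],(p[:,1]-m["cy"])/m["fy"],np.ones(len(p))]@m["R"]
    o=-m["R"].T@m["t"];return o+d*((z-o[2])/d[:,2])[:,None]
def dw(D,P):
    c,s=np.cos(D[2]),np.sin(D[2]);P=np.atleast_2d(P).astype(float)
    return np.c_[D[0]+c*P[:,0]-s*P[:,1],D[1]+s*P[:,0]+c*P[:,1],P[:,2]]
E
python3 - <<'E'
from h import *
from scipy.optimize import least_squares
def c2(x,y,o):return [o[0]+(x+.5)/3.3-.5,o[1]+(y+.5)/3.3-.5]
T=(150,120);S=(140,110)
obs=[("top",(-100,79,38),c2(230,342,T)),("top",(-65,139.6,6),c2(187,400,T)),("top",(-153.6,124.1,6),c2(281,396,T)),
("top",(50,0,20),c2(91,241,T)),("top",(-126,-55,16),c2(270,210,T)),("side",(-100,79,38),c2(321,236,S)),("side",(-65,139.6,6),c2(278,234,S)),("side",(-153.6,124.1,6),c2(282,278,S))]
def res(D): return np.concatenate([proj(n,dw(D,X))[0]-p for n,X,p in obs])
r=least_squares(res,[500,300,1.6],x_scale=[10,10,.1],loss='soft_l1');D=r.x;print(D,res(D).reshape(-1,2).round(2))
def lr(j): 
    a=2.443-j[0];X=dw(D,[(-100+45*np.cos(a),79+45*np.sin(a),64)])
    return np.r_[proj("side",X)[0]-c2(297,201,S),proj("top",X)[0]-c2(186,371,T)]
l=least_squares(lr,[1.6]);print("joint",l.x,lr(l.x))
m=arm.cut_out
arm.camera("top");t=m("tray","top")[0]["pixels"].astype(np.uint8)
q=cv2.minAreaRect(cv2.findNonZero(t));print(q)
b=back("top",cv2.boxPoints(q),24);print(b.round(1),b.mean(0),[np.linalg.norm(b[i]-b[i-1]).round(1) for i in range(4)],[np.arctan2(*(b[i]-b[i-1])[1::-1]).round(3) for i in range(4)])
for X in(dw(D,[(-100,79,38)]),dw(D,[(-150,0,0)])):print(X)
E
```

```text
[594.41497623 211.83608947   1.43602286] [[-0.29 -0.45]
 [ 0.2   0.06]
 [ 0.01 -0.16]
 [-0.92  0.01]
 [ 1.87 -0.61]
 [-0.44 -0.98]
 [-0.35  0.32]
 [-0.72  0.12]]
joint [1.65466671] [-0.26551788 -0.20400911  0.4346584  -0.45268099]
((280.5, 210.0), (32.0, 31.0), 90.0)
[[ 593.1  -21.3   24. ]
 [ 592.  -119.9   24. ]
 [ 490.6 -117.3   24. ]
 [ 491.7  -19.8   24. ]] [541.85114564 -69.56667861  24.        ] [np.float64(101.4), np.float64(98.6), np.float64(101.5), np.float64(97.5)] [np.float64(-0.015), np.float64(-1.582), np.float64(3.116), np.float64(1.559)]
[[502.69478113 123.35781073  38.        ]]
[[574.26010132  63.19632017   0.        ]]
```

```bash
cat >> h.py <<'E'
from scipy.spatial.transform import Rotation as Ro
def now():
    s=arm.get_state();w,x,y,z=s["tcp_rot"];R=Ro.from_quat([x,y,z,w]).as_matrix();return np.array(s["ee_pos"]),R,s
def plan(P,yawy):
    """turn az first, then shift (tool axes after turn)"""
    p,R,s=now();y=np.arctan2(R[1,1],R[0,1]);az=-((yawy-y+np.pi)%(2*np.pi)-np.pi)
    Yx=np.array([np.cos(yawy),np.sin(yawy)]);Xx=np.array([-Yx[1],Yx[0]])
    d=np.array(P)-p;print("az",az.round(3),"tx",(Xx@d[:2]).round(1),"ty",(Yx@d[:2]).round(1),"tz",(-d[2]).round(1))
D=np.array([594.4,211.8,1.436]); AX=dw(D,[(-100,79,0)])[0]
def lug(j):
    a=2.443-j+D[2];return AX[0]+45*np.cos(a),AX[1]+45*np.sin(a),a-np.pi/2
E
python3 - <<'E'
from h import *
x,y,w=lug(1.655);print(x,y);plan([x,y,100],w)
E
```

```text
475.3297660973155 159.0601586248596
az 0.645 tx -493.1 ty 34.6 tz 118.6
```

Emit:
{"api": "step_arm", "payload": {
  "moves": [
    {"az": 0.129,"gripper": 50},
    {"az": 0.129},
    {"az": 0.129},
    {"az": 0.129},
    {"az": 0.129},
    {"tx": -41,"ty": 5},
    {"tx": -41,"ty": 5},
    {"tx": -41,"ty": 5},
    {"tx": -41,"ty": 5},
    {"tx": -41,"ty": 5},
    {"tx": -41,"ty": 5},
    {"tx": -41,"ty": 5}
  ],
  "force": 10
}}

```text
schema error: expected keys ax, ay, az, tx, ty, tz, gripper
```

Emit:
{"api": "step_arm", "payload": {
  "moves": [
    {"tx": -41},
    {"tx": -41},
    {"tx": -41},
    {"tx": -41},
    {"tx": -41},
    {"tz": 40},
    {"tz": 40},
    {"tz": 38},
    {}
  ]
}}

```text
schema error: expected keys ax, ay, az, tx, ty, tz, gripper
```

Run:
```python
from h import *
x,y,w=lug(1.655);plan([x,y,40],w);print(now()[2]["t"])
a=arm.camera("side")[110:230,160:320];b=arm.camera("top")[150:270,140:300]
cv2.imwrite("pics/b.png",cv2.resize(np.vstack([a,b]),None,fx=2.5,fy=2.5,interpolation=cv2.INTER_CUBIC))
```

```text
az 0.645 tx -493.1 ty 34.6 tz 178.6
0.9
```

View pics/b.png

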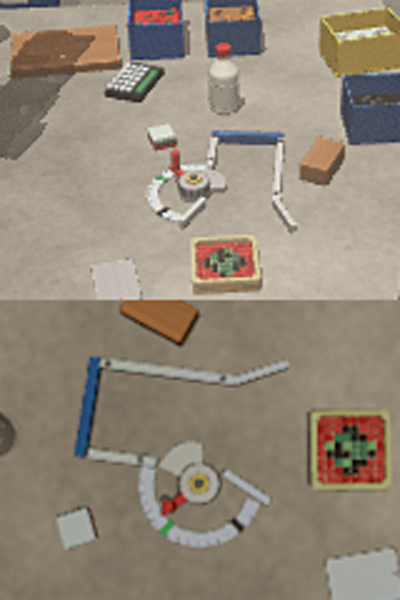

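All keys are required in every row, so nothing moved: the lug, tray and arm are as before.

Emit:
{"api": "step_arm", "payload": {
  "moves": [
    {"ax": 0,"ay": 0,"az": 0.129,"tx": 0,"ty": 0,"tz": 0,"gripper": 50},
    {"ax": 0,"ay": 0,"az": 0.129,"tx": 0,"ty": 0,"tz": 0,"gripper": 50},
    {"ax": 0,"ay": 0,"az": 0.129,"tx": 0,"ty": 0,"tz": 0,"gripper": 50},
    {"ax": 0,"ay": 0,"az": 0.129,"tx": 0,"ty": 0,"tz": 0,"gripper": 50},
    {"ax": 0,"ay": 0,"az": 0.129,"tx": 0,"ty": 0,"tz": 0,"gripper": 50},
    {"ax": 0,"ay": 0,"az": 0,"tx": -41,"ty": 5,"tz": 0,"gripper": 50},
    {"ax": 0,"ay": 0,"az": 0,"tx": -41,"ty": 5,"tz": 0,"gripper": 50},
    {"ax": 0,"ay": 0,"az": 0,"tx": -41,"ty": 5,"tz": 0,"gripper": 50},
    {"ax": 0,"ay": 0,"az": 0,"tx": -41,"ty": 5,"tz": 0,"gripper": 50},
    {"ax": 0,"ay": 0,"az": 0,"tx": -41,"ty": 5,"tz": 0,"gripper": 50},
    {"ax": 0,"ay": 0,"az": 0,"tx": -41,"ty": 5,"tz": 0,"gripper": 50},
    {"ax": 0,"ay": 0,"az": 0,"tx": -41,"ty": 5,"tz": 0,"gripper": 50}
  ],
  "force": 10
}}

```text
t: 2.2
ee_pos: [351.3, 321.6, 218.8]
tcp_rot: [0.0, 0.443, 0.897, 0.0]
wrist_force: [0.8, 0.4, -0.6]
opening: 0.538
grasp_force: 0.0
```

Emit:
{"api": "step_arm", "payload": {
  "moves": [
    {"ax": 0,"ay": 0,"az": 0,"tx": -41,"ty": 0,"tz": 0,"gripper": 50},
    {"ax": 0,"ay": 0,"az": 0,"tx": -41,"ty": 0,"tz": 0,"gripper": 50},
    {"ax": 0,"ay": 0,"az": 0,"tx": -41,"ty": 0,"tz": 0,"gripper": 50},
    {"ax": 0,"ay": 0,"az": 0,"tx": -41,"ty": 0,"tz": 0,"gripper": 50},
    {"ax": 0,"ay": 0,"az": 0,"tx": -41,"ty": 0,"tz": 0,"gripper": 50},
    {"ax": 0,"ay": 0,"az": 0,"tx": 0,"ty": 0,"tz": 40,"gripper": 50},
    {"ax": 0,"ay": 0,"az": 0,"tx": 0,"ty": 0,"tz": 40,"gripper": 50},
    {"ax": 0,"ay": 0,"az": 0,"tx": 0,"ty": 0,"tz": 38,"gripper": 50},
    {"ax": 0,"ay": 0,"az": 0,"tx": 0,"ty": 0,"tz": 0,"gripper": 50},
    {"ax": 0,"ay": 0,"az": 0,"tx": 0,"ty": 0,"tz": 0,"gripper": 50}
  ]
}}

```text
t: 3.2
ee_pos: [475.1, 160.2, 101.4]
tcp_rot: [-0.0, 0.443, 0.897, -0.0]
wrist_force: [0.5, 0.3, 0.0]
opening: 0.536
grasp_force: 0.0
```

Run:
```python
from h import *
x,y,w=lug(1.655);plan([x,y,40],w);print(now()[2]["t"])
a=arm.camera("side")[110:230,160:320];b=arm.camera("top")[150:270,140:300]
cv2.imwrite("pics/b2.png",cv2.resize(np.vstack([a,b]),None,fx=2.5,fy=2.5,interpolation=cv2.INTER_CUBIC))
```

```text
az -0.0 tx -1.1 ty -0.6 tz 61.4
3.2
```

View pics/b2.png

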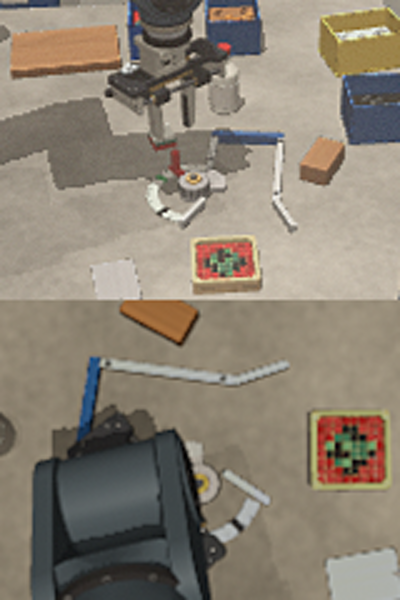

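The fingers are above the lug, which sits at (175,160) in the side half with one finger on each side. I'll go down and close.

Emit:
{"api": "step_arm", "payload": {
  "moves": [
    {"ax": 0,"ay": 0,"az": 0,"tx": 0,"ty": 0,"tz": 30,"gripper": 50},
    {"ax": 0,"ay": 0,"az": 0,"tx": 0,"ty": 0,"tz": 30,"gripper": 50},
    {"ax": 0,"ay": 0,"az": 0,"tx": 0,"ty": 0,"tz": 0,"gripper": 50},
    {"ax": 0,"ay": 0,"az": 0,"tx": 0,"ty": 0,"tz": 0,"gripper": 5},
    {"ax": 0,"ay": 0,"az": 0,"tx": 0,"ty": 0,"tz": 0,"gripper": 5},
    {"ax": 0,"ay": 0,"az": 0,"tx": 0,"ty": 0,"tz": 0,"gripper": 5},
    {"ax": 0,"ay": 0,"az": 0,"tx": 0,"ty": 0,"tz": 0,"gripper": 5},
    {"ax": 0,"ay": 0,"az": 0,"tx": 0,"ty": 0,"tz": 0,"gripper": 5}
  ],
  "force": 10
}}

```text
t: 4.1
ee_pos: [475.0, 160.2, 41.1]
tcp_rot: [0.0, 0.443, 0.897, 0.0]
wrist_force: [-2.1, -1.5, 1.9]
opening: 0.155
grasp_force: 1.4
```

Emit:
{"api": "step_arm", "payload": {
  "moves": [
    {"ax": 0,"ay": 0,"az": 0,"tx": 0,"ty": 0,"tz": 0,"gripper": 5},
    {"ax": 0,"ay": 0,"az": -0.13,"tx": -0.4,"ty": -5.8,"tz": 0,"gripper": 5},
    {"ax": 0,"ay": 0,"az": -0.13,"tx": -0.4,"ty": -5.8,"tz": 0,"gripper": 5},
    {"ax": 0,"ay": 0,"az": -0.13,"tx": -0.4,"ty": -5.8,"tz": 0,"gripper": 5},
    {"ax": 0,"ay": 0,"az": -0.13,"tx": -0.4,"ty": -5.8,"tz": 0,"gripper": 5},
    {"ax": 0,"ay": 0,"az": 0,"tx": 0,"ty": 0,"tz": 0,"gripper": 5}
  ],
  "force": 15
}}

```text
t: 4.7
ee_pos: [460.8, 141.6, 41.0]
tcp_rot: [0.0, 0.195, 0.981, 0.0]
wrist_force: [-2.0, -0.6, 6.4]
opening: 0.147
grasp_force: 15.0
```

Run:
```python
from h import *
p,R,s=now();a=np.arctan2(*(p-AX)[1::-1]);print(p,"r",np.linalg.norm((p-AX)[:2]),"j",2.443+D[2]-a%(2*np.pi),s["wrist_force"],s["opening"],s["grasp_force"])
```

```text
[460.80243542 141.55356571  41.01458371] r 45.671307710997475 j 1.1479980280837472 [-1.95784386 -0.60828095  6.40580029] 0.14690968062909898 14.999278485774994
```

Gripped and following the arc. Eight more steps to go.

Emit:
{"api": "step_arm", "payload": {
  "moves": [
    {"ax": 0,"ay": 0,"az": -0.135,"tx": -0.4,"ty": -6.1,"tz": 0,"gripper": 5},
    {"ax": 0,"ay": 0,"az": -0.135,"tx": -0.4,"ty": -6.1,"tz": 0,"gripper": 5},
    {"ax": 0,"ay": 0,"az": -0.135,"tx": -0.4,"ty": -6.1,"tz": 0,"gripper": 5},
    {"ax": 0,"ay": 0,"az": -0.135,"tx": -0.4,"ty": -6.1,"tz": 0,"gripper": 5},
    {"ax": 0,"ay": 0,"az": -0.135,"tx": -0.4,"ty": -6.1,"tz": 0,"gripper": 5},
    {"ax": 0,"ay": 0,"az": -0.135,"tx": -0.4,"ty": -6.1,"tz": 0,"gripper": 5},
    {"ax": 0,"ay": 0,"az": -0.135,"tx": -0.4,"ty": -6.1,"tz": 0,"gripper": 5},
    {"ax": 0,"ay": 0,"az": -0.135,"tx": -0.4,"ty": -6.1,"tz": 0,"gripper": 5},
    {"ax": 0,"ay": 0,"az": 0,"tx": 0,"ty": 0,"tz": 0,"gripper": 5},
    {"ax": 0,"ay": 0,"az": 0,"tx": 0,"ty": 0,"tz": 0,"gripper": 5}
  ]
}}

```text
t: 5.7
ee_pos: [467.2, 95.2, 41.0]
tcp_rot: [-0.0, -0.335, 0.942, -0.0]
wrist_force: [-4.3, -4.8, 9.6]
opening: 0.15
grasp_force: 15.0
```

Run:
```python
from h import *
p,R,s=now();a=np.arctan2(*(p-AX)[1::-1]);print(p,"r",np.linalg.norm((p-AX)[:2]),"j",2.443+D[2]-a%(2*np.pi),s["wrist_force"],s["opening"],s["grasp_force"])
```

```text
[467.17463749  95.15018073  41.00958515] r 45.32358244866658 j 0.06660969914768122 [-4.28787322 -4.78612982  9.60423642] 0.1497411929934129 15.000826120376587
```

Emit:
{"api": "step_arm", "payload": {
  "moves": [
    {"ax": 0,"ay": 0,"az": 0,"tx": 0,"ty": 0,"tz": 0,"gripper": 50},
    {"ax": 0,"ay": 0,"az": 0,"tx": 0,"ty": 0,"tz": 0,"gripper": 50},
    {"ax": 0,"ay": 0,"az": 0,"tx": 0,"ty": 0,"tz": 0,"gripper": 50},
    {"ax": 0,"ay": 0,"az": 0,"tx": 0,"ty": 0,"tz": -40,"gripper": 50},
    {"ax": 0,"ay": 0,"az": 0,"tx": 0,"ty": 0,"tz": -40,"gripper": 50},
    {"ax": 0,"ay": 0,"az": 0.14,"tx": 0,"ty": 0,"tz": 0,"gripper": 50},
    {"ax": 0,"ay": 0,"az": 0.14,"tx": 0,"ty": 0,"tz": 0,"gripper": 50},
    {"ax": 0,"ay": 0,"az": 0.14,"tx": 0,"ty": 0,"tz": 0,"gripper": 50},
    {"ax": 0,"ay": 0,"az": 0.14,"tx": 0,"ty": 0,"tz": 0,"gripper": 50},
    {"ax": 0,"ay": 0,"az": 0.14,"tx": 0,"ty": 0,"tz": 0,"gripper": 50}
  ]
}}

```text
t: 6.7
ee_pos: [467.4, 95.8, 120.6]
tcp_rot: [-0.0, 0.012, 1.0, 0.0]
wrist_force: [-0.0, -0.5, -0.7]
opening: 0.536
grasp_force: 0.0
```

Emit:
{"api": "step_arm", "payload": {
  "moves": [
    {"ax": 0,"ay": 0,"az": 0.14,"tx": 0,"ty": 0,"tz": 0,"gripper": 50},
    {"ax": 0,"ay": 0,"az": 0.14,"tx": 0,"ty": 0,"tz": 0,"gripper": 50},
    {"ax": 0,"ay": 0,"az": 0.14,"tx": 0,"ty": 0,"tz": 0,"gripper": 50},
    {"ax": 0,"ay": 0,"az": 0.14,"tx": 0,"ty": 0,"tz": 0,"gripper": 50},
    {"ax": 0,"ay": 0,"az": 0.14,"tx": 0,"ty": 0,"tz": 0,"gripper": 50},
    {"ax": 0,"ay": 0,"az": 0.14,"tx": 0,"ty": 0,"tz": 0,"gripper": 50},
    {"ax": 0,"ay": 0,"az": 0.14,"tx": 0,"ty": 0,"tz": 0,"gripper": 50},
    {"ax": 0,"ay": 0,"az": 0.14,"tx": 0,"ty": 0,"tz": 0,"gripper": 50},
    {"ax": 0,"ay": 0,"az": 0.14,"tx": 0,"ty": 0,"tz": 0,"gripper": 50},
    {"ax": 0,"ay": 0,"az": 0.14,"tx": 0,"ty": 0,"tz": 0,"gripper": 50},
    {"ax": 0,"ay": 0,"az": 0.14,"tx": 0,"ty": 0,"tz": 0,"gripper": 50},
    {"ax": 0,"ay": 0,"az": 0.14,"tx": 0,"ty": 0,"tz": 0,"gripper": 50}
  ]
}}

```text
t: 7.9
ee_pos: [467.3, 95.8, 120.5]
tcp_rot: [-0.0, 0.752, 0.659, -0.0]
wrist_force: [1.0, 1.0, 0.3]
opening: 0.536
grasp_force: 0.0
```

Run:
```python
from h import *
w=D[2]-np.pi/2
plan(dw(D,[(-365,14,6)])[0],w);print(dw(D,[(-365,14,6)]),now()[2]["t"])
```

```text
az 0.002 tx -233.0 ty 96.3 tz 114.5
[[ 531.4751997  -148.00754509    6.        ]] 7.9
```

Emit:
{"api": "step_arm", "payload": {
  "moves": [
    {"ax": 0,"ay": 0,"az": 0,"tx": -34,"ty": 14,"tz": 0,"gripper": 50},
    {"ax": 0,"ay": 0,"az": 0,"tx": -34,"ty": 14,"tz": 0,"gripper": 50},
    {"ax": 0,"ay": 0,"az": 0,"tx": -34,"ty": 14,"tz": 0,"gripper": 50},
    {"ax": 0,"ay": 0,"az": 0,"tx": -34,"ty": 14,"tz": 0,"gripper": 50},
    {"ax": 0,"ay": 0,"az": 0,"tx": -34,"ty": 14,"tz": 0,"gripper": 50},
    {"ax": 0,"ay": 0,"az": 0,"tx": -34,"ty": 14,"tz": 0,"gripper": 50},
    {"ax": 0,"ay": 0,"az": 0,"tx": -31,"ty": 12,"tz": 0,"gripper": 50},
    {"ax": 0,"ay": 0,"az": 0,"tx": 0,"ty": 0,"tz": 45,"gripper": 50},
    {"ax": 0,"ay": 0,"az": 0,"tx": 0,"ty": 0,"tz": 45,"gripper": 50},
    {"ax": 0,"ay": 0,"az": 0,"tx": 0,"ty": 0,"tz": 24,"gripper": 50},
    {"ax": 0,"ay": 0,"az": 0,"tx": 0,"ty": 0,"tz": 0,"gripper": 50}
  ]
}}

```text
t: 9.0
ee_pos: [530.8, -148.8, 3.6]
tcp_rot: [-0.003, 0.751, 0.661, -0.001]
wrist_force: [-0.6, 0.3, 0.6]
opening: 0.536
grasp_force: 0.0
```

Run:
```python
from h import *
w=D[2]-np.pi/2
plan(dw(D,[(-365,14,6)])[0],w)
a=arm.camera("side")[110:250,150:330];b=arm.camera("top")[140:280,170:350]
cv2.imwrite("pics/d.png",cv2.resize(np.hstack([a,b]),None,fx=2.2,fy=2.2,interpolation=cv2.INTER_CUBIC))
```

```text
az 0.008 tx 0.9 ty 0.5 tz -2.4
```

View pics/d.png

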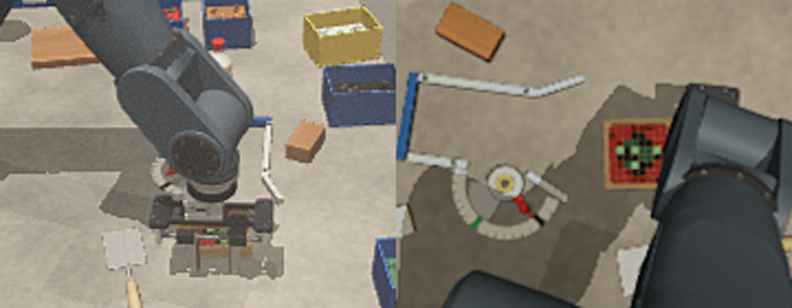

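The lug is at the black mark (522,205 right half) and the fingers stand behind the tray. Next I push it slightly diagonally to the mouth.

Emit:
{"api": "step_arm", "payload": {
  "moves": [
    {"ax": 0,"ay": 0,"az": 0,"tx": 10,"ty": 0,"tz": -3,"gripper": 50},
    {"ax": 0,"ay": 0,"az": 0,"tx": 9,"ty": 0,"tz": 0,"gripper": 50},
    {"ax": 0,"ay": 0,"az": 0,"tx": 8,"ty": 0,"tz": 0,"gripper": 50},
    {"ax": 0,"ay": 0,"az": 0,"tx": 8,"ty": 1,"tz": 0,"gripper": 50},
    {"ax": 0,"ay": 0,"az": 0,"tx": 8,"ty": 1,"tz": 0,"gripper": 50},
    {"ax": 0,"ay": 0,"az": 0,"tx": 8,"ty": 1,"tz": 0,"gripper": 50},
    {"ax": 0,"ay": 0,"az": 0,"tx": 8,"ty": 1,"tz": 0,"gripper": 50},
    {"ax": 0,"ay": 0,"az": 0,"tx": 8,"ty": 1,"tz": 0,"gripper": 50},
    {"ax": 0,"ay": 0,"az": 0,"tx": 8,"ty": 1,"tz": 0,"gripper": 50},
    {"ax": 0,"ay": 0,"az": 0,"tx": 8,"ty": 1,"tz": 0,"gripper": 50},
    {"ax": 0,"ay": 0,"az": 0,"tx": 8,"ty": 1,"tz": 0,"gripper": 50},
    {"ax": 0,"ay": 0,"az": 0,"tx": 8,"ty": 1,"tz": 0,"gripper": 50}
  ]
}}

```text
t: 10.3
ee_pos: [554.4, -51.8, 9.6]
tcp_rot: [-0.0, 0.751, 0.661, -0.0]
wrist_force: [-0.5, -2.3, 0.8]
opening: 0.535
grasp_force: 1.5
```

Run:
```python
from h import *
p,R,s=now();print((dw([0,0,-D[2]],[p-[D[0],D[1],0]])),s["wrist_force"])
b=arm.camera("top")[140:280,170:350]
t=arm.cut_out("tray","top");print([(d["confidence"],d["at"],d["pixels"].sum()) for d in t])
q=cv2.findNonZero(t[0]["pixels"].astype(np.uint8))[:,0];e=back("top",q,24);e=dw([0,0,-D[2]],e-[D[0],D[1],0]);print(e.min(0),e.max(0))
cv2.imwrite("pics/e.png",cv2.resize(b,None,fx=3.5,fy=3.5,interpolation=cv2.INTER_CUBIC))
```

```text
[[-266.58005213    4.19414198    9.58157715]] [-0.46066627 -2.30024451  0.83906967]
[(0.92, [245.9, 203.3], np.int64(373))]
[-198.40378456  -47.70810129   24.        ] [-158.798335     53.00676742   24.        ]
```

View pics/e.png

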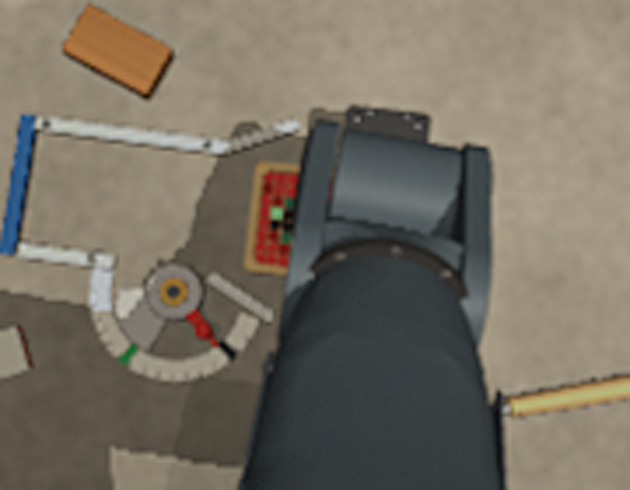

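The tray is square to the dock and sits about 2.6 mm off centre, with its front at dock x = -159. I'll continue straight in.

Emit:
{"api": "step_arm", "payload": {
  "moves": [
    {"ax": 0,"ay": 0,"az": 0,"tx": 8,"ty": 1,"tz": 1,"gripper": 50},
    {"ax": 0,"ay": 0,"az": 0,"tx": 8,"ty": 1,"tz": 1,"gripper": 50},
    {"ax": 0,"ay": 0,"az": 0,"tx": 8,"ty": 0.5,"tz": 0,"gripper": 50},
    {"ax": 0,"ay": 0,"az": 0,"tx": 8,"ty": 0,"tz": 0,"gripper": 50},
    {"ax": 0,"ay": 0,"az": 0,"tx": 8,"ty": 0,"tz": 0,"gripper": 50},
    {"ax": 0,"ay": 0,"az": 0,"tx": 8,"ty": 0,"tz": 0,"gripper": 50},
    {"ax": 0,"ay": 0,"az": 0,"tx": 8,"ty": 0,"tz": 0,"gripper": 50}
  ]
}}

```text
t: 11.1
ee_pos: [563.8, 3.5, 7.5]
tcp_rot: [-0.0, 0.751, 0.661, -0.0]
wrist_force: [0.5, -1.4, -0.2]
opening: 0.536
grasp_force: 1.0
```

Emit:
{"api": "step_arm", "payload": {
  "moves": [
    {"ax": 0,"ay": 0,"az": 0,"tx": 6,"ty": 0,"tz": 0,"gripper": 50},
    {"ax": 0,"ay": 0,"az": 0,"tx": 6,"ty": 0,"tz": 0,"gripper": 50},
    {"ax": 0,"ay": 0,"az": 0,"tx": 6,"ty": 0,"tz": 0,"gripper": 50},
    {"ax": 0,"ay": 0,"az": 0,"tx": 6,"ty": 0,"tz": 0,"gripper": 50}
  ]
}}

```text
t: 11.5
ee_pos: [566.9, 27.0, 7.6]
tcp_rot: [-0.0, 0.751, 0.661, -0.0]
wrist_force: [-0.3, -1.3, -0.6]
opening: 0.538
grasp_force: 1.0
```

Run:
```python
from h import *
p,R,s=now();print((dw([0,0,-D[2]],[p-[D[0],D[1],0]])),s["wrist_force"])
arm.camera("top")
t=arm.cut_out("tray","top");print([(d["confidence"],d["at"],d["pixels"].sum()) for d in t])
q=cv2.findNonZero(t[0]["pixels"].astype(np.uint8))[:,0];e=back("top",q,24);e=dw([0,0,-D[2]],e-[D[0],D[1],0]);print(e.min(0),e.max(0))
```

```text
[[-186.81374399    2.36661429    7.59972758]] [-0.27771206 -1.27716867 -0.57656733]
[(0.44, [218.0, 197.2], np.int64(93))]
[-91.08245103 -44.36834662  24.        ] [-79.3240475  48.5767719  24.       ]
```

Emit:
{"api": "step_arm", "payload": {
  "moves": [
    {"ax": 0,"ay": 0,"az": 0,"tx": 6,"ty": 0,"tz": 0,"gripper": 50},
    {"ax": 0,"ay": 0,"az": 0,"tx": 6,"ty": 0,"tz": 0,"gripper": 50},
    {"ax": 0,"ay": 0,"az": 0,"tx": 6,"ty": 0,"tz": 0,"gripper": 50},
    {"ax": 0,"ay": 0,"az": 0,"tx": 6,"ty": 0,"tz": 0,"gripper": 50},
    {"ax": 0,"ay": 0,"az": 0,"tx": 6,"ty": 0,"tz": 0,"gripper": 50},
    {"ax": 0,"ay": 0,"az": 0,"tx": 6,"ty": 0,"tz": 0,"gripper": 50}
  ]
}}

```text
t: 12.2
ee_pos: [571.6, 62.8, 7.7]
tcp_rot: [0.0, 0.751, 0.661, 0.0]
wrist_force: [-0.9, -3.1, 2.0]
opening: 0.539
grasp_force: 1.6
```

Emit:
{"api": "step_arm", "payload": {
  "moves": [
    {"ax": 0,"ay": 0,"az": 0,"tx": 6,"ty": 0,"tz": 0,"gripper": 50},
    {"ax": 0,"ay": 0,"az": 0,"tx": 6,"ty": 0,"tz": 0,"gripper": 50},
    {"ax": 0,"ay": 0,"az": 0,"tx": 6,"ty": 0,"tz": 0,"gripper": 50},
    {"ax": 0,"ay": 0,"az": 0,"tx": 6,"ty": 0,"tz": 0,"gripper": 50},
    {"ax": 0,"ay": 0,"az": 0,"tx": 6,"ty": 0,"tz": 0,"gripper": 50},
    {"ax": 0,"ay": 0,"az": 0,"tx": 4,"ty": 0,"tz": 0,"gripper": 50}
  ]
}}

```text
t: 12.8
ee_pos: [575.9, 96.6, 7.6]
tcp_rot: [-0.0, 0.75, 0.661, 0.0]
wrist_force: [-0.5, -3.2, 1.7]
opening: 0.533
grasp_force: 1.6
```

Emit:
{"api": "step_arm", "payload": {
  "moves": [
    {"ax": 0,"ay": 0,"az": 0,"tx": 2,"ty": 0,"tz": 0,"gripper": 50},
    {"ax": 0,"ay": 0,"az": 0,"tx": 2,"ty": 0,"tz": 0,"gripper": 50},
    {"ax": 0,"ay": 0,"az": 0,"tx": 1,"ty": 0,"tz": 0,"gripper": 50}
  ]
}}

```text
t: 13.1
ee_pos: [576.4, 101.0, 7.6]
tcp_rot: [-0.0, 0.751, 0.661, -0.0]
wrist_force: [-1.6, -2.8, 1.6]
opening: 0.54
grasp_force: 1.6
```

Emit:
{"api": "step_arm", "payload": {
  "moves": [
    {"ax": 0,"ay": 0,"az": 0,"tx": 1,"ty": 0,"tz": 0,"gripper": 50},
    {"ax": 0,"ay": 0,"az": 0,"tx": 1,"ty": 0,"tz": 0,"gripper": 50},
    {"ax": 0,"ay": 0,"az": 0,"tx": 1,"ty": 0,"tz": 0,"gripper": 50}
  ]
}}

```text
t: 13.4
ee_pos: [576.8, 103.9, 7.6]
tcp_rot: [-0.0, 0.751, 0.661, -0.0]
wrist_force: [-1.1, -3.8, 1.1]
opening: 0.537
grasp_force: 1.5
```

Emit:
{"api": "step_arm", "payload": {
  "moves": [
    {"ax": 0,"ay": 0,"az": 0,"tx": 1,"ty": 0,"tz": 0,"gripper": 50},
    {"ax": 0,"ay": 0,"az": 0,"tx": 0.5,"ty": 0,"tz": 0,"gripper": 50}
  ]
}}

```text
t: 13.6
ee_pos: [577.0, 105.5, 7.6]
tcp_rot: [-0.0, 0.751, 0.661, -0.0]
wrist_force: [-0.6, -2.6, 2.3]
opening: 0.539
grasp_force: 1.4
```

Emit:
{"api": "step_arm", "payload": {
  "moves": [
    {"ax": 0,"ay": 0,"az": 0,"tx": 1,"ty": 0,"tz": 0,"gripper": 50}
  ]
}}

```text
t: 13.7
ee_pos: [577.1, 106.5, 7.6]
tcp_rot: [-0.0, 0.751, 0.661, -0.0]
wrist_force: [0.7, -2.6, 1.2]
opening: 0.538
grasp_force: 1.4
```

Emit:
{"api": "step_arm", "payload": {
  "moves": [
    {"ax": 0,"ay": 0,"az": 0,"tx": 1,"ty": 0,"tz": 0,"gripper": 50},
    {"ax": 0,"ay": 0,"az": 0,"tx": 0,"ty": 0,"tz": 0,"gripper": 50}
  ]
}}

```text
t: 13.9
ee_pos: [577.3, 107.6, 7.6]
tcp_rot: [-0.0, 0.751, 0.661, 0.0]
wrist_force: [0.5, -0.7, 0.4]
opening: 0.535
grasp_force: 0.7
```

Emit:
{"api": "step_arm", "payload": {
  "moves": [
    {"ax": 0,"ay": 0,"az": 0,"tx": 1,"ty": 0,"tz": 0,"gripper": 50},
    {"ax": 0,"ay": 0,"az": 0,"tx": 0,"ty": 0,"tz": 0,"gripper": 50}
  ]
}}

```text
t: 14.1
ee_pos: [577.4, 108.6, 7.6]
tcp_rot: [-0.0, 0.751, 0.661, 0.0]
wrist_force: [-0.1, -2.8, 1.0]
opening: 0.54
grasp_force: 0.8
```

Emit:
{"api": "step_arm", "payload": {
  "moves": [
    {"ax": 0,"ay": 0,"az": 0,"tx": 1,"ty": 0,"tz": 0,"gripper": 50},
    {"ax": 0,"ay": 0,"az": 0,"tx": 0,"ty": 0,"tz": 0,"gripper": 50}
  ]
}}

```text
t: 14.3
ee_pos: [577.5, 109.5, 7.6]
tcp_rot: [-0.0, 0.751, 0.661, 0.0]
wrist_force: [-0.2, -1.9, 0.5]
opening: 0.536
grasp_force: 0.8
```

Emit:
{"api": "step_arm", "payload": {
  "moves": [
    {"ax": 0,"ay": 0,"az": 0,"tx": 1,"ty": 0,"tz": 0,"gripper": 50},
    {"ax": 0,"ay": 0,"az": 0,"tx": 0,"ty": 0,"tz": 0,"gripper": 50}
  ]
}}

```text
t: 14.5
ee_pos: [577.6, 110.5, 7.6]
tcp_rot: [-0.0, 0.751, 0.661, 0.0]
wrist_force: [0.2, -1.1, 0.7]
opening: 0.536
grasp_force: 0.8
```

Emit:
{"api": "step_arm", "payload": {
  "moves": [
    {"ax": 0,"ay": 0,"az": 0,"tx": 1,"ty": 0,"tz": 0,"gripper": 50},
    {"ax": 0,"ay": 0,"az": 0,"tx": 0,"ty": 0,"tz": 0,"gripper": 50}
  ]
}}

```text
t: 14.7
ee_pos: [577.7, 111.5, 7.6]
tcp_rot: [-0.0, 0.751, 0.661, 0.0]
wrist_force: [0.2, -1.6, 0.1]
opening: 0.533
grasp_force: 0.7
```

Run:
```python
from h import *
p,R,s=now();print((dw([0,0,-D[2]],[p-[D[0],D[1],0]])),s["wrist_force"])
b=arm.camera("top")[150:240,150:270];a=arm.camera("side")[140:230,190:310]
cv2.imwrite("pics/f.png",cv2.resize(np.hstack([a,b]),None,fx=3.3,fy=3.3,interpolation=cv2.INTER_CUBIC))
```

```text
[[-101.61888871    3.02631722    7.61093108]] [ 0.16938751 -1.61703935  0.10408924]
```

View pics/f.png

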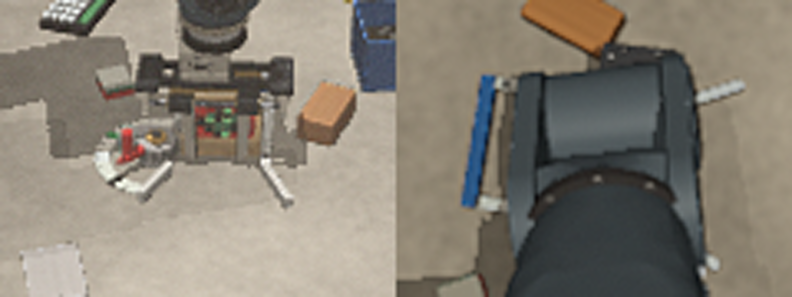

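I made an arithmetic error: home is TCP dock x ≈ -57.5, so about 44 mm remain. Continuing.

Emit:
{"api": "step_arm", "payload": {
  "moves": [
    {"ax": 0,"ay": 0,"az": 0,"tx": 6,"ty": 0,"tz": 0,"gripper": 50},
    {"ax": 0,"ay": 0,"az": 0,"tx": 6,"ty": 0,"tz": 0,"gripper": 50},
    {"ax": 0,"ay": 0,"az": 0,"tx": 6,"ty": 0,"tz": 0,"gripper": 50},
    {"ax": 0,"ay": 0,"az": 0,"tx": 6,"ty": 0,"tz": 0,"gripper": 50},
    {"ax": 0,"ay": 0,"az": 0,"tx": 6,"ty": 0,"tz": 0,"gripper": 50}
  ]
}}

```text
t: 15.3
ee_pos: [581.6, 141.8, 7.6]
tcp_rot: [-0.0, 0.75, 0.661, -0.0]
wrist_force: [0.3, -3.1, 0.2]
opening: 0.538
grasp_force: 1.2
```

Emit:
{"api": "step_arm", "payload": {
  "moves": [
    {"ax": 0,"ay": 0,"az": 0,"tx": 3,"ty": 0,"tz": 0,"gripper": 50},
    {"ax": 0,"ay": 0,"az": 0,"tx": 3,"ty": 0,"tz": 0,"gripper": 50},
    {"ax": 0,"ay": 0,"az": 0,"tx": 2,"ty": 0,"tz": 0,"gripper": 50}
  ]
}}

```text
t: 15.6
ee_pos: [582.6, 149.3, 7.6]
tcp_rot: [0.0, 0.751, 0.661, -0.0]
wrist_force: [-0.4, -2.8, -0.2]
opening: 0.538
grasp_force: 1.2
```

Emit:
{"api": "step_arm", "payload": {
  "moves": [
    {"ax": 0,"ay": 0,"az": 0,"tx": 1.5,"ty": 0,"tz": 0,"gripper": 50},
    {"ax": 0,"ay": 0,"az": 0,"tx": 1.5,"ty": 0,"tz": 0,"gripper": 50}
  ]
}}

```text
t: 15.8
ee_pos: [583.0, 152.0, 7.6]
tcp_rot: [0.0, 0.751, 0.661, -0.0]
wrist_force: [-0.5, -2.2, 0.1]
opening: 0.54
grasp_force: 1.2
```

Emit:
{"api": "step_arm", "payload": {
  "moves": [
    {"ax": 0,"ay": 0,"az": 0,"tx": 1,"ty": 0,"tz": 0,"gripper": 50}
  ]
}}

```text
t: 15.9
ee_pos: [583.0, 152.7, 7.6]
tcp_rot: [0.0, 0.751, 0.661, -0.0]
wrist_force: [-2.8, -10.9, 2.5]
opening: 0.539
grasp_force: 5.1
```

Emit:
{"api": "step_arm", "payload": {
  "moves": [
    {"ax": 0,"ay": 0,"az": 0,"tx": 0.5,"ty": 0,"tz": 0,"gripper": 50},
    {"ax": 0,"ay": 0,"az": 0,"tx": 0,"ty": 0,"tz": 0,"gripper": 50},
    {"ax": 0,"ay": 0,"az": 0,"tx": 0,"ty": 0,"tz": 0,"gripper": 50}
  ]
}}

```text
t: 16.2
ee_pos: [582.9, 152.7, 7.6]
tcp_rot: [0.0, 0.751, 0.661, -0.001]
wrist_force: [-1.4, -8.8, 2.4]
opening: 0.539
grasp_force: 4.1
```

Emit:
{"api": "step_arm", "payload": {
  "moves": [
    {"ax": 0,"ay": 0,"az": 0,"tx": 2,"ty": 0,"tz": 0,"gripper": 50},
    {"ax": 0,"ay": 0,"az": 0,"tx": 0,"ty": 0,"tz": 0,"gripper": 50},
    {"ax": 0,"ay": 0,"az": 0,"tx": 0,"ty": 0,"tz": 0,"gripper": 50}
  ]
}}

```text
t: 16.5
ee_pos: [582.7, 153.0, 7.7]
tcp_rot: [0.0, 0.751, 0.66, -0.002]
wrist_force: [-5.3, -19.7, 7.5]
opening: 0.541
grasp_force: 10.3
```

Emit:
{"api": "step_arm", "payload": {
  "moves": [
    {"ax": 0,"ay": 0,"az": 0,"tx": -15,"ty": 0,"tz": 0,"gripper": 50},
    {"ax": 0,"ay": 0,"az": 0,"tx": -15,"ty": 0,"tz": 0,"gripper": 50},
    {"ax": 0,"ay": 0,"az": 0,"tx": 0,"ty": 0,"tz": -40,"gripper": 50},
    {"ax": 0,"ay": 0,"az": 0,"tx": 0,"ty": 0,"tz": -40,"gripper": 50},
    {"ax": 0,"ay": 0,"az": 0,"tx": 0,"ty": 0,"tz": -40,"gripper": 50},
    {"ax": 0,"ay": 0,"az": 0,"tx": -40,"ty": 0,"tz": 0,"gripper": 50},
    {"ax": 0,"ay": 0,"az": 0,"tx": -40,"ty": 0,"tz": 0,"gripper": 50},
    {"ax": 0,"ay": 0,"az": 0,"tx": -40,"ty": 0,"tz": 0,"gripper": 50},
    {"ax": 0,"ay": 0,"az": 0,"tx": -40,"ty": 0,"tz": 0,"gripper": 50},
    {"ax": 0,"ay": 0,"az": 0,"tx": 0,"ty": 0,"tz": 0,"gripper": 50}
  ]
}}

```text
t: 17.5
ee_pos: [558.7, -37.0, 127.7]
tcp_rot: [0.0, 0.752, 0.659, 0.0]
wrist_force: [-0.1, -0.5, 0.3]
opening: 0.538
grasp_force: 0.0
```

Run:
```python
from h import *
b=arm.camera("top")
t=arm.cut_out("tray","top");print([(d["confidence"],d["at"],d["pixels"].sum()) for d in t])
q=cv2.findNonZero(t[0]["pixels"].astype(np.uint8))[:,0];e=back("top",q,24);e=dw([0,0,-D[2]],e-[D[0],D[1],0]);print(e.min(0),e.max(0))
cv2.imwrite("pics/g.png",cv2.resize(b[160:260,150:280],None,fx=6,fy=6,interpolation=cv2.INTER_CUBIC))
for j in(1.396,0.06):x,y,w=lug(j);plan([x,y,41],w)
print(now()[2]["q"])
```

```text
[(0.62, [191.6, 194.2], np.int64(954))]
[-54.97503192 -47.3608744   24.        ] [46.2196708 52.3802909 24.       ]
az -1.041 tx 185.8 ty 89.6 tz 86.7
az -2.377 tx -9.4 ty 157.8 tz 86.7
[-1.43538549e-01  4.78339956e-01  1.70812117e+00  5.43848309e-04
  9.54834648e-01 -1.49035355e-02]
```

View pics/g.png

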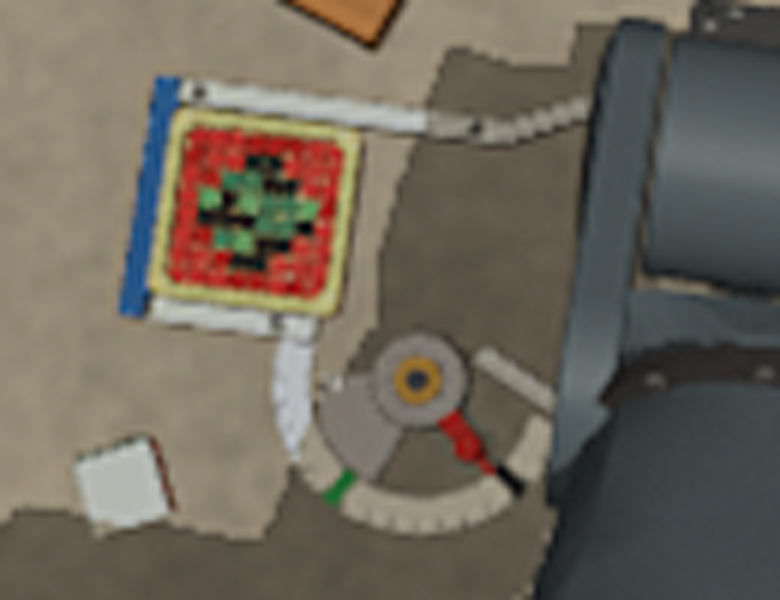

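The tray is home: its front lies against the blue stop at (165,200) along the whole face. The lug is at the black mark. Next I re-grip the lug.

Emit:
{"api": "step_arm", "payload": {
  "moves": [
    {"ax": 0,"ay": 0,"az": -0.14,"tx": 0,"ty": 0,"tz": 0,"gripper": 50},
    {"ax": 0,"ay": 0,"az": -0.14,"tx": 0,"ty": 0,"tz": 0,"gripper": 50},
    {"ax": 0,"ay": 0,"az": -0.14,"tx": 0,"ty": 0,"tz": 0,"gripper": 50},
    {"ax": 0,"ay": 0,"az": -0.14,"tx": 0,"ty": 0,"tz": 0,"gripper": 50},
    {"ax": 0,"ay": 0,"az": -0.14,"tx": 0,"ty": 0,"tz": 0,"gripper": 50},
    {"ax": 0,"ay": 0,"az": -0.14,"tx": 0,"ty": 0,"tz": 0,"gripper": 50},
    {"ax": 0,"ay": 0,"az": -0.14,"tx": 0,"ty": 0,"tz": 0,"gripper": 50},
    {"ax": 0,"ay": 0,"az": -0.14,"tx": 0,"ty": 0,"tz": 0,"gripper": 50},
    {"ax": 0,"ay": 0,"az": -0.14,"tx": 0,"ty": 0,"tz": 0,"gripper": 50}
  ]
}}

```text
t: 18.5
ee_pos: [559.5, -31.7, 127.6]
tcp_rot: [0.0, 0.214, 0.977, 0.0]
wrist_force: [0.5, -0.0, -0.1]
opening: 0.538
grasp_force: 0.0
```

Emit:
{"api": "step_arm", "payload": {
  "moves": [
    {"ax": 0,"ay": 0,"az": -0.14,"tx": 0,"ty": 0,"tz": 0,"gripper": 50},
    {"ax": 0,"ay": 0,"az": -0.14,"tx": 0,"ty": 0,"tz": 0,"gripper": 50},
    {"ax": 0,"ay": 0,"az": -0.14,"tx": 0,"ty": 0,"tz": 0,"gripper": 50},
    {"ax": 0,"ay": 0,"az": -0.14,"tx": 0,"ty": 0,"tz": 0,"gripper": 50},
    {"ax": 0,"ay": 0,"az": -0.14,"tx": 0,"ty": 0,"tz": 0,"gripper": 50},
    {"ax": 0,"ay": 0,"az": -0.14,"tx": 0,"ty": 0,"tz": 0,"gripper": 50},
    {"ax": 0,"ay": 0,"az": -0.14,"tx": 0,"ty": 0,"tz": 0,"gripper": 50},
    {"ax": 0,"ay": 0,"az": 0,"tx": -2,"ty": 39,"tz": 0,"gripper": 50},
    {"ax": 0,"ay": 0,"az": 0,"tx": -2,"ty": 39,"tz": 0,"gripper": 50},
    {"ax": 0,"ay": 0,"az": 0,"tx": -2,"ty": 39,"tz": 0,"gripper": 50},
    {"ax": 0,"ay": 0,"az": 0,"tx": -2,"ty": 39,"tz": 0,"gripper": 50},
    {"ax": 0,"ay": 0,"az": 0,"tx": 0,"ty": 0,"tz": 0,"gripper": 50}
  ]
}}

```text
t: 19.7
ee_pos: [483.5, 108.7, 127.6]
tcp_rot: [-0.0, -0.27, 0.963, 0.0]
wrist_force: [-0.5, 0.5, 0.4]
opening: 0.538
grasp_force: 0.0
```

Run:
```python
from h import *
x,y,w=lug(.066);plan([x,y,41],w)
```

```text
az -0.125 tx 20.9 ty -0.5 tz 86.6
```

Emit:
{"api": "step_arm", "payload": {
  "moves": [
    {"ax": 0,"ay": 0,"az": -0.125,"tx": 0,"ty": 0,"tz": 0,"gripper": 50},
    {"ax": 0,"ay": 0,"az": 0,"tx": 21,"ty": -0.5,"tz": 0,"gripper": 50},
    {"ax": 0,"ay": 0,"az": 0,"tx": 0,"ty": 0,"tz": 30,"gripper": 50},
    {"ax": 0,"ay": 0,"az": 0,"tx": 0,"ty": 0,"tz": 30,"gripper": 50},
    {"ax": 0,"ay": 0,"az": 0,"tx": 0,"ty": 0,"tz": 26.5,"gripper": 50},
    {"ax": 0,"ay": 0,"az": 0,"tx": 0,"ty": 0,"tz": 0,"gripper": 50},
    {"ax": 0,"ay": 0,"az": 0,"tx": 0,"ty": 0,"tz": 0,"gripper": 5},
    {"ax": 0,"ay": 0,"az": 0,"tx": 0,"ty": 0,"tz": 0,"gripper": 5},
    {"ax": 0,"ay": 0,"az": 0,"tx": 0,"ty": 0,"tz": 0,"gripper": 5},
    {"ax": 0,"ay": 0,"az": 0,"tx": 0,"ty": 0,"tz": 0,"gripper": 5},
    {"ax": 0,"ay": 0,"az": 0,"tx": 0,"ty": 0,"tz": 0,"gripper": 5},
    {"ax": 0,"ay": 0,"az": 0,"tx": 0,"ty": 0,"tz": 0,"gripper": 5}
  ]
}}

```text
t: 20.9
ee_pos: [468.7, 92.4, 41.6]
tcp_rot: [-0.0, -0.327, 0.945, 0.001]
wrist_force: [-5.8, 10.4, 8.7]
opening: 0.149
grasp_force: 15.0
```

Emit:
{"api": "step_arm", "payload": {
  "moves": [
    {"ax": 0,"ay": 0,"az": 0.13,"tx": -0.4,"ty": 5.8,"tz": 0,"gripper": 5},
    {"ax": 0,"ay": 0,"az": 0.13,"tx": -0.4,"ty": 5.8,"tz": 0,"gripper": 5},
    {"ax": 0,"ay": 0,"az": 0.13,"tx": -0.4,"ty": 5.8,"tz": 0,"gripper": 5},
    {"ax": 0,"ay": 0,"az": 0.13,"tx": -0.4,"ty": 5.8,"tz": 0,"gripper": 5},
    {"ax": 0,"ay": 0,"az": 0.13,"tx": -0.4,"ty": 5.8,"tz": 0,"gripper": 5},
    {"ax": 0,"ay": 0,"az": 0.13,"tx": -0.4,"ty": 5.8,"tz": 0,"gripper": 5},
    {"ax": 0,"ay": 0,"az": 0.13,"tx": -0.4,"ty": 5.8,"tz": 0,"gripper": 5},
    {"ax": 0,"ay": 0,"az": 0,"tx": 0,"ty": 0,"tz": 0,"gripper": 5}
  ]
}}

```text
t: 21.7
ee_pos: [459.3, 130.3, 41.1]
tcp_rot: [-0.002, 0.123, 0.992, -0.0]
wrist_force: [-10.7, 3.2, 9.0]
opening: 0.146
grasp_force: 15.0
```

Run:
```python
from h import *
p,R,s=now();a=np.arctan2(*(p-AX)[1::-1]);print(p,"r",np.linalg.norm((p-AX)[:2]),"j",2.443+D[2]-a%(2*np.pi),s["wrist_force"],s["opening"],s["grasp_force"])
x,y,w=lug(1.396);plan([x,y,41],w)
x,y,w=lug(1.15);plan([x,y,41],w)
```

```text
[459.28961707 130.26013208  41.11420553] r 43.93910912145668 j 0.8959324325629572 [-10.68922108   3.23331019   9.02186493] 0.1456389688455037 15.006203949451447
az 0.411 tx 6.4 ty 21.1 tz 0.1
az 0.165 tx 2.5 ty 11.0 tz 0.1
```

Emit:
{"api": "step_arm", "payload": {
  "moves": [
    {"ax": 0,"ay": 0,"az": 0.1,"tx": 0.2,"ty": 5.5,"tz": 0,"gripper": 5},
    {"ax": 0,"ay": 0,"az": 0.1,"tx": 0.2,"ty": 5.5,"tz": 0,"gripper": 5},
    {"ax": 0,"ay": 0,"az": 0.1,"tx": 0.2,"ty": 5.5,"tz": 0,"gripper": 5},
    {"ax": 0,"ay": 0,"az": 0.1,"tx": 0,"ty": 5,"tz": 0,"gripper": 5},
    {"ax": 0,"ay": 0,"az": 0,"tx": 0,"ty": 0,"tz": 0,"gripper": 5}
  ]
}}

```text
t: 22.2
ee_pos: [468.1, 150.2, 41.1]
tcp_rot: [-0.001, 0.317, 0.948, -0.0]
wrist_force: [-5.0, 2.2, 1.6]
opening: 0.146
grasp_force: 15.0
```

Run:
```python
from h import *
p,R,s=now();a=np.arctan2(*(p-AX)[1::-1]);print(p,"r",np.linalg.norm((p-AX)[:2]),"j",2.443+D[2]-a%(2*np.pi),s["wrist_force"],s["opening"],s["grasp_force"])
x,y,w=lug(1.396);plan([x,y,41],w)
```

```text
[468.08594433 150.16945785  41.09590517] r 43.78679712806485 j 1.3973846930470937 [-4.9629929   2.17949426  1.56217249] 0.14606564965243934 15.001109540462494
az 0.013 tx 1.2 ty -0.1 tz 0.1
```

Emit:
{"api": "step_arm", "payload": {
  "moves": [
    {"ax": 0,"ay": 0,"az": 0,"tx": 0,"ty": 0,"tz": 0,"gripper": 50},
    {"ax": 0,"ay": 0,"az": 0,"tx": 0,"ty": 0,"tz": 0,"gripper": 50},
    {"ax": 0,"ay": 0,"az": 0,"tx": 0,"ty": 0,"tz": 0,"gripper": 50},
    {"ax": 0,"ay": 0,"az": 0,"tx": 0,"ty": 0,"tz": -40,"gripper": 50},
    {"ax": 0,"ay": 0,"az": 0,"tx": 0,"ty": 0,"tz": -40,"gripper": 50},
    {"ax": 0,"ay": 0,"az": 0,"tx": 0,"ty": 0,"tz": -40,"gripper": 50},
    {"ax": 0,"ay": 0,"az": 0,"tx": 0,"ty": 0,"tz": -40,"gripper": 50},
    {"ax": 0,"ay": 0,"az": 0,"tx": 45,"ty": 0,"tz": 0,"gripper": 50},
    {"ax": 0,"ay": 0,"az": 0,"tx": 45,"ty": 0,"tz": 0,"gripper": 50},
    {"ax": 0,"ay": 0,"az": 0,"tx": 45,"ty": 0,"tz": 0,"gripper": 50},
    {"ax": 0,"ay": 0,"az": 0,"tx": 45,"ty": 0,"tz": 0,"gripper": 50},
    {"ax": 0,"ay": 0,"az": 0,"tx": 45,"ty": 0,"tz": 0,"gripper": 50}
  ]
}}

```text
t: 23.4
ee_pos: [287.5, 285.4, 201.4]
tcp_rot: [0.0, 0.316, 0.949, 0.0]
wrist_force: [-0.0, 1.1, -0.1]
opening: 0.536
grasp_force: 0.0
```

Run:
```python
from h import *
b=arm.camera("top")
t=arm.cut_out("tray","top")
q=cv2.findNonZero(t[0]["pixels"].astype(np.uint8))[:,0];e=back("top",q,24);e=dw([0,0,-D[2]],e-[D[0],D[1],0]);print(e.min(0),e.max(0))
for j in(1.3,1.396,1.5): x,y,w=lug(j);print(j,proj("top",[[x,y,64],dw(D,[(-100,79,38)])[0]]))
cv2.imwrite("pics/i.png",cv2.resize(b[165:255,160:260],None,fx=6,fy=6,interpolation=cv2.INTER_CUBIC))
```

```text
[-55.03551187 -48.1455804   24.        ] [47.39047402 53.15506964 24.        ]
1.3 [[210.32195598 235.13658317]
 [219.07079036 222.84168194]]
1.396 [[209.15502917 234.32769436]
 [219.07079036 222.84168194]]
1.5 [[207.9869301  233.32817494]
 [219.07079036 222.84168194]]
```

View pics/i.png

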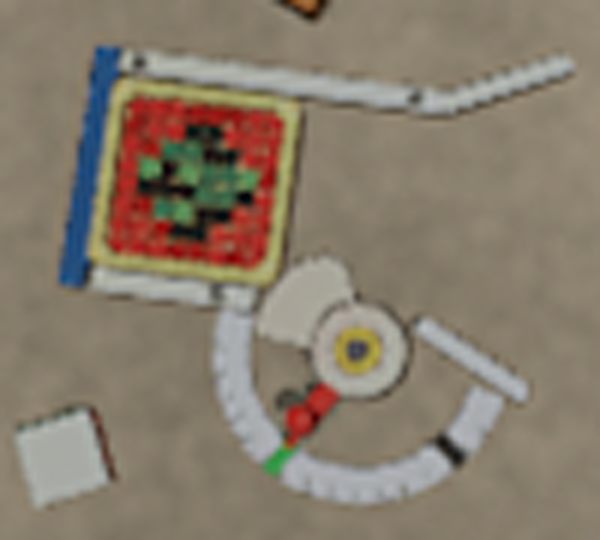

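The pointer at (291,441) lines up with the green mark at (279,460), seen from the axis at (357,350). The tray is against the stop and the flange is behind its rear corner.

```bash
python3 -c "
from station import arm
print(arm.close_job())"
```

```text
the job is handed in; nothing more can be done
None
```

I handed the job in at about 23 s with the tray home against the blue stop, the collar's red lug on the green locked mark and the arm clear of everything; no verdict came back.

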